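# Fit the bulb holder in a rear lamp and hold it home for the lamp test

## Task

Take the bulb holder with the rectangular grip out of the wooden stand, push it down into the empty port of the upturned rear lamp with its lugs through the notches, and turn it a quarter turn clockwise (seen from above) to the stop while pressing against the spring. Do not let go: finish with the gripper still gripping it and pressing it fully home, flange flat down on the port's collar, so that I can switch the lamp on and test it. Leave the round-gripped holder and the other things on the bench where they are.

Things in the scene. Friction and masses are not known exactly. Their poses are not given: they have to be found in the camera images.
- holder: White bulb holder to fit, loose, 60 g, bulb down. Origin: centre of its flange's underside, the face that seats; z up. Flange 54 mm across, z 0 to 4 mm. Below: neck 31 mm across to z -18 mm with tapered end, glass bulb 23 mm across to z -46 mm. At the start it hangs by its lugs in a hole of the stand, origin 73 mm above the bench. A half turn makes no difference.
- holder_grip (a point): On the holder's axis inside its grip, 20 mm above the flange's underside. The grip is a rectangular plug shroud 34 mm long (holder x) by 14 mm wide (holder y), z 4 to 30 mm: pinch it from above across the 14 mm, fingertips just above the flange. At the end the point midway between the pads must be within 25 mm of this point.
- holder_lugs (a point): On the holder's axis, 10.5 mm below the flange's underside: mid-height of two bayonet lugs on the neck's +x and -x sides, in line with the grip's long side. Each reaches 22 mm from the axis and is 11 mm wide (y) and 5 mm high, its top 8 mm below the flange's underside.
- lamp: Used rear lamp fixed in a padded cradle, red lens down, black back up, 276 mm long (y) by 152 mm wide (x), back 95 mm high. Origin: on the bench below the empty port; z up. A second port 85 mm to +y already has a holder locked in, its grip along y, top 145 mm above the bench. A low vent cover on the -y side; thin studs to 122 mm high near its ends.
- port (a point): Centre of the empty port's mouth, at the top of its grey collar (62 mm across), 115 mm above the bench; axes as the lamp's. Bore 36 mm across in a lip 4 mm thick. Two notches 17 mm wide, out to 25 mm from the axis, on the +x and -x sides, pass the lugs: so the grip goes in along lamp x, and ends along lamp y.
- port_lip (a point): On the port's axis at the lip's underside, 4 mm below the collar's top. The lugs can turn under the lip once the flange is less than 4 mm above the collar: clockwise from above only, 90 deg to a solid stop. Let go there, the holder would rise 4 mm until its lugs catch under the lip. Jammed hard on the stop, friction adds to the push needed to bring it down.
- contact (a joint): Travel of the sprung brass contact ring under the lip that pushes the lugs up: 0 free (lugs meet it with the flange 8 mm above the collar), 0.004 m when the turned holder is merely caught under the lip, 0.008 m with the flange fully home on the collar. Stiffness 1150 N/m, preload 1.15 N: about 10 N at home, beyond which the collar is solid. Hold it with 15 to 20 N.
- stand: Fixed wooden block, 70 mm (x) by 160 mm (y), 60 mm high; origin at the centre of its underside. Two upright holes 37 mm across, 40 mm either side of the centre along y; either may hold either bulb holder.
- round_holder: Bystander: another kind of white bulb holder, in the stand's other hole; flange 46 mm across, round ribbed grip 27 mm across, up to 22 mm above its flange. Origin at its flange's underside, 60 mm above the bench. Leave it (20 mm allowed).
- spray_can: Bystander: spray can 58 mm across, 170 mm tall, upright to the left of the work. Origin at its base. Leave it (30 mm allowed).
- carton: Bystander: small cardboard box 50 x 80 x 45 mm, beyond the work. Origin at its underside. Leave it (30 mm allowed).
- meter: Bystander: hand-held meter 150 x 80 x 42 mm, lying to the right of the work. Origin at its underside. Leave it (30 mm allowed).
Mind the look-alikes: they are no part of the job. What is shaped like the holder but blue or green is not meant.

How it is judged:
By the outcome, as a careful person would: the job done as asked, in the order asked, and still so for the second after the job is handed in, while the arm keeps its last pose, push and grip.
It also fails if it takes over 56 s, if anything falls off the work surface, if the arm or the gripper's body presses on something with over 40 N, if the wrist force passes 120 N, or if a joint passes its speed limit or range.

## Robot

A 7-joint arm with a two-finger parallel gripper is mounted at the origin on the work surface. World frame = base frame: x ahead of the robot, y to its left, z up, the work surface at z = 0. Lengths are in m, angles in rad, forces in N, time in s.
With the tool pointing down it reaches from about 0.35 to 0.9 m from the base axis. Payload 8.1 kg.
Tool frame: the origin (TCP) lies at the very end of the fingers, on their centre line; the grasp point (between the pads) lies 19 mm behind it (ctrl.hold_point_z is the distance from the TCP to the grasp point, in m); z points along the fingers, x is the direction in which the jaws open and shut, and the axes are right-handed (so a half turn about z gives the same grasp; the last joint's range is limited). The gripper opens to 85 mm and grips with 20 to 120 N. Pads are 22 mm wide; open, the fingers measure 114 mm over their backs; the gripper's body (76 mm by 85 mm) begins 54 mm behind the grasp point. The pads swing forward as they close: fully open they stand 13 mm farther back than shut.
Start: joints at [1.12, 0.434, 0.025, 1.573, -0.012, 1.134, -0.075], TCP at [0.213, -0.588, 0.231] pointing down, gripper open.
Joint ranges: [-2.62, 2.62], [-0.44, 2.09], [-1.27, 1.32], [0.08, 2.57], [-1.32, 4.46], [0.12, 2], [-2.74, 2.74]. Speed limits (rad/s): [2.22, 2.22, 3.01, 3.01, 3.14, 3.14, 3.14].

## Interface

Orientations are given as a 3x3 rotation matrix whose columns are the frame's x, y, z axes.
In Python, from plant import status, eyes, ctrl gives the robot as it stands.
- The arm moves only by the tool servo_tool, never from a script. Its argument "targets" is a list of rows, each a list of 7 numbers: the shift along the tool's x, y, z in m, then the turn, a rotation vector about the tool's x, y, z in degrees, then the gripper's target within -1 to 1 (fully open at 1, half-way at 0, shut at -1). In form: [[dx, dy, dz, ax, ay, az, hand], ...]. A call has 1 to 12 rows; each row is the pose to reach, as a shift and turn from the pose measured when the call began, along the tool's axes at that moment; what a row does not reach only later rows make up. A row lasts 1/12 s, in which the tool goes at most 41.7 mm and 7.16 degrees, less where a joint would pass 70% of its speed; a pose out of reach is approached as far as the arm can. A call with a gripper value outside its range is refused whole. The fingers move at their own pace and stop on an object; the grip force is fixed at half the most. Time passes only in rows, so rows that repeat a pose let the fingers close. It gives the time, the measured TCP pose, the force and the opening at its end, in the units of the state.
- status.get_obs(): the state, without advancing time (a new reading comes with each control period).
- eyes.grab_frame(name): name is "side" or "top" or "wrist"; returns a dict with "pixels" (400x640x3 uint8, red, green, blue), "fx", "fy", "cx", "cy" (pixels), "distortion" ([k1, k2, p1, p2, k3] as OpenCV has them; the pictures are not rectified), "rvec" (rotation vector, rad) and "tvec" (3), from world to camera coordinates, as OpenCV has them; the wrist camera has in their place "hand_eye" (4x4, takes a point from camera to tool coordinates, whose origin is the TCP and whose axes are the tool frame's). Camera axes: x right, y down, z forward; pixel columns grow to the right and rows downward; lengths in m; the calibration is good to about 2 mm. A picture is of the moment at which its call begins: read the wrist's pose just before it. There is no depth.
- ctrl.sign_off(): hands the job in, once; it reports no verdict.
The state is a dict: "time_s": time; "joint_pos": joint angles; "joint_vel": joint speeds; "joint_efforts": joint torques, N m; "ee_pos": TCP position; "eef_rot": TCP orientation; "contact_force": force on the tool from outside, world axes, zero at the start; "wrist_torque": the same for the moment, N m; "grip_width": finger opening in m.
Only numpy, scipy, OpenCV 4.12 (cv2) and the standard library are available. Lean on these libraries where they do the work, as an engineer would, in place of code of your own. Each camera call takes 0.05 s, during which the arm holds its last target.

## Working session

There is one attempt and no reset: what is moved stays moved. The work goes in short steps, Python scripts to look and compute and a tool call to move; the robot and the scene stay as the last step left them, time stands still between calls to the robot, and variables do not carry over. Pictures are saved under pics/ and viewed, and the job is handed in when it is done.

Besides the shell and the picture viewer there is one more tool, called as name(argument=value, ...), one argument or row to a line, values as JSON. servo_tool: Moves the arm, as the interface text tells. Its arguments: {"type":"object","properties":{"targets":{"type":"array","items":{"type":"array","items":{"type":"number"}}}},"required":["targets"]}

```bash
mkdir -p pics; cat > h.py <<'E'
import numpy as np, cv2
from plant import status, eyes, ctrl
def K(f): return np.array([[f['fx'],0,f['cx']],[0,f['fy'],f['cy']],[0,0,1.]]), np.array(f['distortion'],float)
def ext(f,o=None):
    if 'rvec' in f:
        R=cv2.Rodrigues(np.array(f['rvec'],float))[0]; t=np.array(f['tvec'],float).ravel(); return R,t
    T=np.eye(4);T[:3,:3]=np.array(o['eef_rot']);T[:3,3]=o['ee_pos']
    W=T@np.array(f['hand_eye']); R=W[:3,:3].T; return R,-R@W[:3,3]
def ray(f,uv,z,o=None):
    k,d=K(f);R,t=ext(f,o)
    n=cv2.undistortPoints(np.array(uv,float).reshape(-1,1,2),k,d).reshape(-1,2)
    c=-R.T@t; out=[]
    for p in n:
        v=R.T@np.array([p[0],p[1],1]); out.append(c+v*(z-c[2])/v[2])
    return np.array(out)
def proj(f,P,o=None):
    k,d=K(f);R,t=ext(f,o)
    return cv2.projectPoints(np.array(P,float).reshape(-1,1,3),cv2.Rodrigues(R)[0],t,k,d)[0].reshape(-1,2)
def grab(name,tag):
    o=status.get_obs(); f=eyes.grab_frame(name)
    cv2.imwrite(f'pics/{tag}.png',np.ascontiguousarray(f['pixels'][:,:,::-1])); 
    import pickle; pickle.dump((f,o),open(f'pics/{tag}.pkl','wb'))
    return f,o
def load(tag):
    import pickle; return pickle.load(open(f'pics/{tag}.pkl','rb'))
E
python3 - <<'E'
from h import *
for n in('top','side','wrist'): 
    f,o=grab(n,n+'0')
    R,t=ext(f,o); print(n,(-R.T@t).round(3),R[2].round(2),f['fx'])
print({k:np.round(v,3).tolist() for k,v in o.items()}); print(ctrl.hold_point_z)
E
```

```text
top [ 0.435 -0.002  1.53 ] [ 0.14 -0.01 -0.99] 467.2315619243668
side [ 0.328 -1.212  1.197] [ 0.18  0.72 -0.67] 438.8241610529001
wrist [ 0.279 -0.563  0.375] [-0.26 -0.09 -0.96] 302.4014781427271
{'time_s': 0.1, 'joint_pos': [1.12, 0.435, 0.025, 1.574, -0.012, 1.134, -0.075], 'joint_vel': [0.001, -0.002, -0.0, -0.003, -0.001, 0.0, -0.001], 'joint_efforts': [0.003, -67.175, 1.028, -31.691, 0.016, 0.007, 0.0], 'ee_pos': [0.213, -0.587, 0.231], 'eef_rot': [[0.341, -0.94, -0.001], [-0.94, -0.341, 0.001], [-0.001, 0.0, -1.0]], 'contact_force': [0.752, 0.202, -0.006], 'wrist_torque': [-0.022, -0.012, -0.046], 'grip_width': 0.086}
0.0187
```

View pics/top0.png

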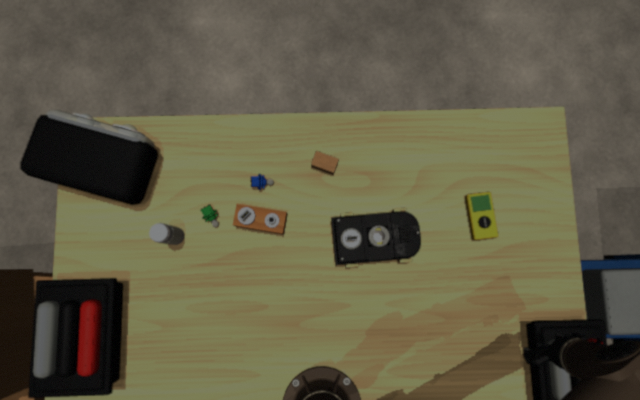

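View pics/side0.png

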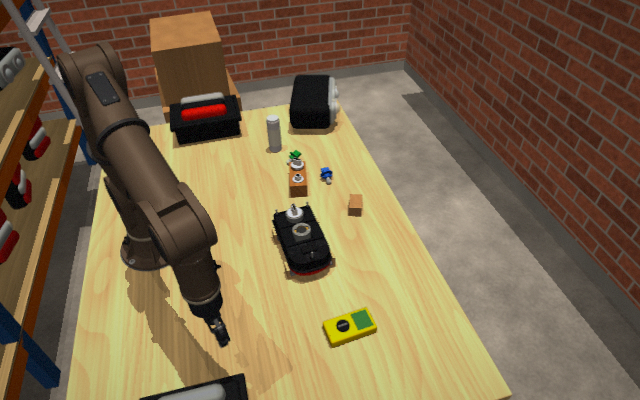

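View pics/wrist0.png

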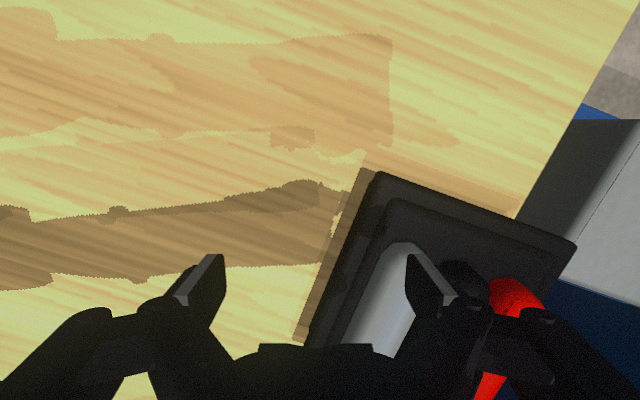

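```bash
python3 - <<'E'
from h import *
a=cv2.imread('pics/top0.png'); b=a[150:270,190:430]
b=cv2.convertScaleAbs(cv2.resize(b,None,fx=3.3,fy=3.3,interpolation=cv2.INTER_CUBIC),alpha=1.6)
cv2.imwrite('pics/top0c.png',b)
a=cv2.imread('pics/side0.png'); b=a[140:280,250:380]
cv2.imwrite('pics/side0c.png',cv2.resize(b,None,fx=4,fy=4,interpolation=cv2.INTER_CUBIC))
f,o=load('top0')
print('holder',ray(f,[[246,216]],.1),'round',ray(f,[[271,220]],.08))
print('port',ray(f,[[379,237]],.115),'other',ray(f,[[351,239]],.12))
E
```

```text
holder [[0.59000535 0.21559873 0.1       ]] round [[0.57761894 0.14116363 0.08      ]]
port [[ 0.5140319  -0.18795302  0.115     ]] other [[ 0.50996892 -0.10269055  0.12      ]]
```

View pics/top0c.png

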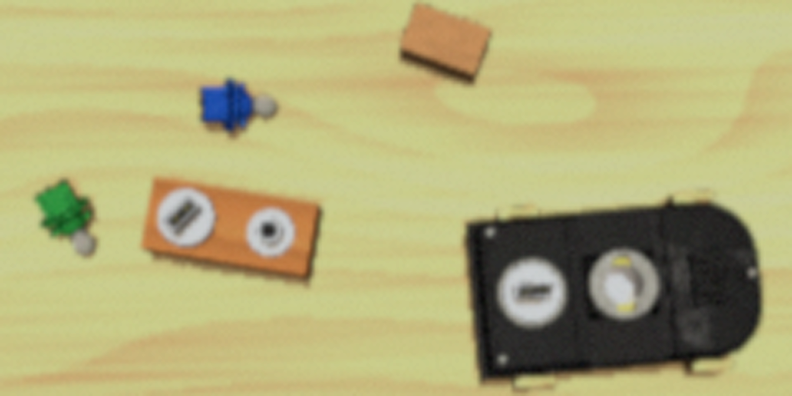

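View pics/side0c.png

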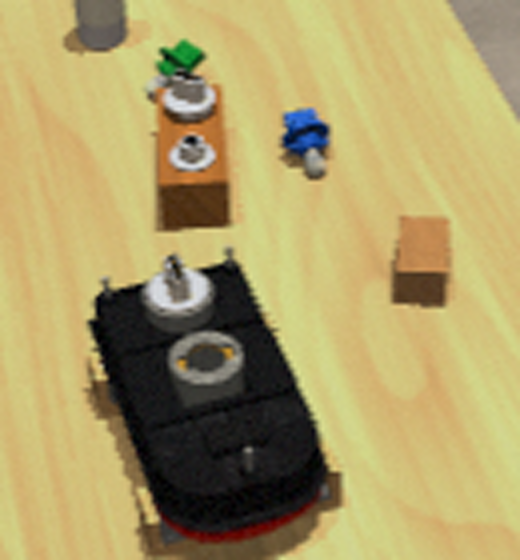

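Candidates in the top picture:
- White holder with the oblong grip, stand's left hole (246,216).
- White holder with the round grip, stand's right hole (271,220).
- Blue holder (261,182) and green holder (209,213), both lying on the bench.
- A holder already locked in the lamp (351,239).

The one at (246,216) fits: white, rectangular grip, in the stand. I'll move above it and confirm with the wrist camera.

servo_tool(
  targets=[
    [-0.626,-0.628,-0.04,0,0,-115,1],
    [-0.626,-0.628,-0.04,0,0,-115,1],
    [-0.626,-0.628,-0.04,0,0,-115,1],
    [-0.626,-0.628,-0.04,0,0,-115,1],
    [-0.626,-0.628,-0.04,0,0,-115,1],
    [-0.626,-0.628,-0.04,0,0,-115,1],
    [-0.626,-0.628,-0.04,0,0,-115,1],
    [-0.626,-0.628,-0.04,0,0,-115,1],
    [-0.626,-0.628,-0.04,0,0,-115,1],
    [-0.626,-0.628,-0.04,0,0,-115,1],
    [-0.626,-0.628,-0.04,0,0,-115,1],
    [-0.626,-0.628,-0.04,0,0,-115,1],
  ],
)

```text
time_s: 1.15
ee_pos: [0.4255, -0.1336, 0.2541]
eef_rot: [[0.96, 0.279, -0.0], [0.279, -0.96, 0.001], [0.0, -0.0, -1.0]]
contact_force: [2.1, -0.8, 0.3]
grip_width: 0.0852
```

```bash
cat >> h.py <<'E'
def delta(pos,yawdeg):
    """shift in tool axes + tool-z turn to reach pos, jaw x at yaw, tool down"""
    o=status.get_obs();R=np.array(o['eef_rot']);c,s=np.cos(np.radians(yawdeg)),np.sin(np.radians(yawdeg))
    G=np.array([[c,s,0],[s,-c,0],[0,0,-1.]])
    d=R.T@(np.array(pos)-o['ee_pos']); r=np.degrees(cv2.Rodrigues(R.T@G)[0].ravel())
    print('t',round(o['time_s'],2),'pos',np.round(o['ee_pos'],4),'yaw',np.degrees(np.arctan2(R[1,0],R[0,0])).round(2),'F',np.round(o['contact_force'],1),'T',np.round(o['wrist_torque'],2),'w',round(o['grip_width'],4),'q7',np.round(o['joint_pos'][6],2))
    print('d',d.round(4),'r',r.round(2))
E
python3 -c "
from h import *
delta([.59,.215,.26],45)"
```

```text
t 1.15 pos [ 0.4255 -0.1336  0.2541] yaw 16.2 F [ 2.1 -0.8  0.3] T [-0.04 -0.02 -0.04] w 0.0852 q7 0.37
d [ 0.2552 -0.2889 -0.0057] r [-3.00e-02 -1.00e-02 -2.88e+01]
```

servo_tool(
  targets=[
    [0.255,-0.289,-0.006,0,0,-28.8,1],
    [0.255,-0.289,-0.006,0,0,-28.8,1],
    [0.255,-0.289,-0.006,0,0,-28.8,1],
    [0.255,-0.289,-0.006,0,0,-28.8,1],
    [0.255,-0.289,-0.006,0,0,-28.8,1],
    [0.255,-0.289,-0.006,0,0,-28.8,1],
    [0.255,-0.289,-0.006,0,0,-28.8,1],
    [0.255,-0.289,-0.006,0,0,-28.8,1],
    [0.255,-0.289,-0.006,0,0,-28.8,1],
    [0.255,-0.289,-0.006,0,0,-28.8,1],
    [0.255,-0.289,-0.006,0,0,-28.8,1],
    [0.255,-0.289,-0.006,0,0,-28.8,1],
  ],
)

```text
time_s: 2.15
ee_pos: [0.5894, 0.2156, 0.2595]
eef_rot: [[0.706, 0.708, -0.001], [0.708, -0.706, 0.0], [-0.001, -0.001, -1.0]]
contact_force: [0.2, -0.7, 0.3]
grip_width: 0.0854
```

```bash
python3 -c "
from h import *
delta([.59,.215,.26],45)
f,o=grab('wrist','w1'); print(proj(f,[[.59,.215,.1],o['ee_pos']],o))
f,o=grab('top','top1')"
```

```text
t 2.15 pos [0.5894 0.2156 0.2595] yaw 45.09 F [ 0.2 -0.7  0.3] T [-0.03  0.01 -0.01] w 0.0854 q7 0.08
d [-0.      0.0009 -0.0005] r [-0.06  0.05  0.09]
[[313.879559   190.11183528]
 [312.50997542 257.42210867]]
```

View pics/w1.png

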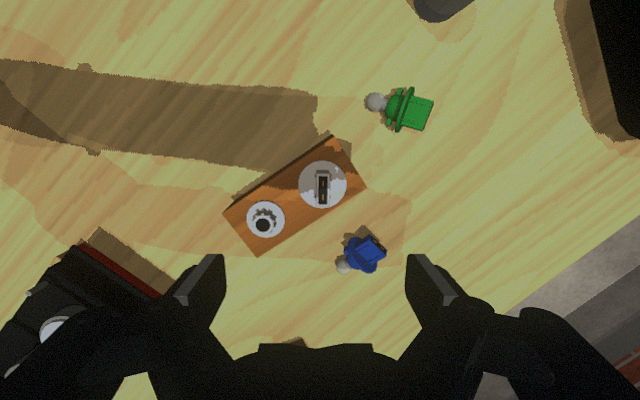

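```bash
python3 - <<'E'
from h import *
f,o=load('w1')
a=np.ascontiguousarray(f['pixels'][:,:,::-1])
b=a[140:260,220:380]; cv2.imwrite('pics/w1c.png',cv2.resize(b,None,fx=5,fy=5,interpolation=cv2.INTER_CUBIC))
# white flange segmentation
g=a[140:225,290:360]; hsv=cv2.cvtColor(g,cv2.COLOR_BGR2HSV)
m=((hsv[...,1]<60)&(hsv[...,2]>90)).astype(np.uint8)
n,l,s,c=cv2.connectedComponentsWithStats(m); i=1+np.argmax(s[1:,4]); 
cn=max(cv2.findContours((l==i).astype(np.uint8),cv2.RETR_EXTERNAL,cv2.CHAIN_APPROX_NONE)[0],key=len)
e=cv2.fitEllipse(cv2.convexHull(cn)); print(s[i],e[0][0]+290,e[0][1]+140,e[1:])
ctr=[e[0][0]+290,e[0][1]+140]; print(ray(f,[ctr],.077,o))
E
```

```text
[   8   20   49   49 1525] 321.89332008361816 183.96123886108398 ((47.777252197265625, 48.261173248291016), 91.1151351928711)
[[0.59499428 0.22232702 0.077     ]]
```

View pics/w1c.png

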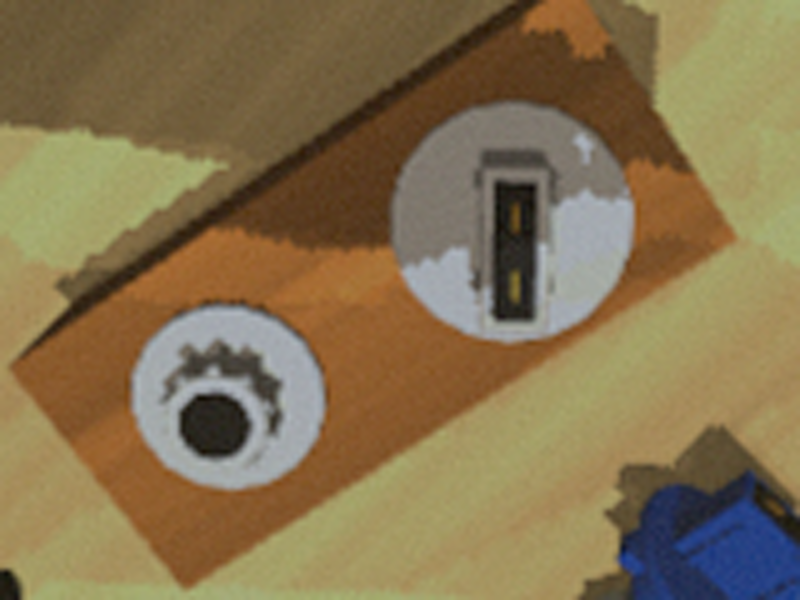

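```bash
python3 - <<'E'
from h import *
f,o=load('w1')
p=np.array([[486,168],[549,168],[544,332],[483,332]])/5+[220,140]-.4
w=ray(f,p,.103,o); print(w.mean(0), np.linalg.norm(w-np.roll(w,-1,0),axis=1))
for a,b in((0,3),(1,2)): d=w[a]-w[b]; print(np.degrees(np.arctan2(d[1],d[0])))
delta([*w.mean(0)[:2],.082],45)
# flange check
E
```

```text
[0.59566165 0.2220519  0.103     ] [0.01263689 0.03422638 0.01261311 0.03422725]
134.14881953698693
134.10898696403027
t 2.25 pos [0.5896 0.2135 0.26  ] yaw 44.93 F [-0.3 -0.6  0.3] T [ 0.02 -0.01 -0.02] w 0.0855 q7 0.08
d [ 0.0105 -0.0018  0.178 ] r [ 0.01  0.05 -0.07]
```

The crop confirms it: the white flange, about (322,184), has a rectangular 34 x 13 mm plug shroud. The round-gripped one is at (263,219). Heights and sizes match the description, so I'm going lower for a second look.

servo_tool(
  targets=[
    [0.0105,-0.0018,0.04,0,0,0.8,1],
    [0.0105,-0.0018,0.08,0,0,0.8,1],
    [0.0105,-0.0018,0.11,0,0,0.8,1],
    [0.0105,-0.0018,0.11,0,0,0.8,1],
    [0.0105,-0.0018,0.11,0,0,0.8,1],
    [0.0105,-0.0018,0.11,0,0,0.8,1],
  ],
)

```text
time_s: 2.75
ee_pos: [0.5967, 0.2217, 0.1522]
eef_rot: [[0.719, 0.695, 0.002], [0.695, -0.719, 0.0], [0.001, 0.001, -1.0]]
contact_force: [-0.2, 0.7, 0.9]
grip_width: 0.085
```

```bash
python3 - <<'E'
from h import *
delta([.5955,.222,.08],44.1)
f,o=grab('wrist','w2')
a=np.ascontiguousarray(f['pixels'][:,:,::-1])
cv2.imwrite('pics/w2c.png',cv2.resize(a[120:320,210:420],None,fx=3,fy=3,interpolation=cv2.INTER_CUBIC))
E
```

```text
t 2.75 pos [0.5967 0.2217 0.1522] yaw 44.05 F [-0.2  0.7  0.9] T [-0.   -0.   -0.06] w 0.085 q7 -0.0
d [-0.0008 -0.0011  0.0722] r [ 0.07 -0.08 -0.05]
```

View pics/w2c.png

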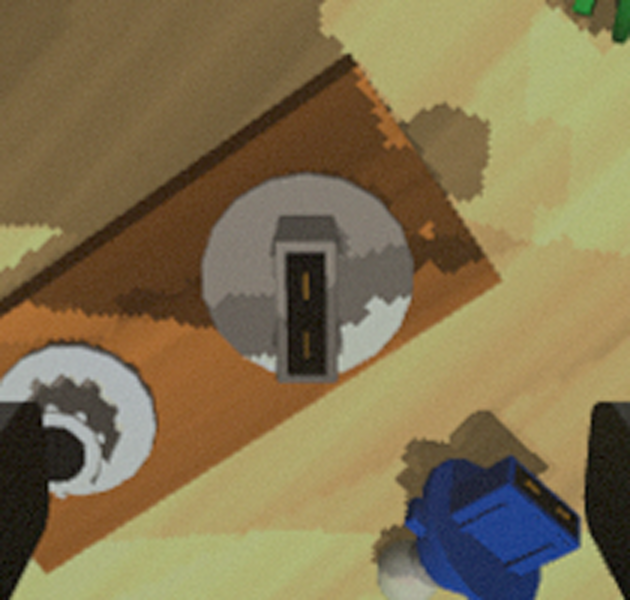

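```bash
python3 - <<'E'
from h import *
f,o=load('w2')
p=np.array([[275,242],[337,242],[338,382],[277,382]])/3+[210,120]-.3
w=ray(f,p,.103,o); print(w.mean(0), np.linalg.norm(w-np.roll(w,-1,0),axis=1))
for a,b in((0,3),(1,2)): d=w[a]-w[b]; print(np.degrees(np.arctan2(d[1],d[0])))
print('flange',ray(f,[np.array([307,274])/3+[210,120]-.3],.077,o))
delta([*w.mean(0)[:2],.080],44.1)
E
```

```text
[0.59567036 0.2218361  0.103     ] [0.01366388 0.03341741 0.01405984 0.03341045]
134.13292403870923
134.81181752974177
flange [[0.59462132 0.22268909 0.077     ]]
t 2.8 pos [0.5971 0.2222 0.1528] yaw 44.07 F [0.2 0.3 1.4] T [-0.01  0.01 -0.01] w 0.0855 q7 -0.0
d [-0.0015 -0.0008  0.0728] r [ 0.1  -0.15 -0.03]
```

servo_tool(
  targets=[
    [-0.0015,-0.001,0.03,0,0,0,1],
    [-0.0015,-0.001,0.055,0,0,0,1],
    [-0.0015,-0.001,0.072,0,0,0,1],
    [-0.0015,-0.001,0.072,0,0,0,1],
    [-0.0015,-0.001,0.072,0,0,0,0],
    [-0.0015,-0.001,0.072,0,0,0,-1],
    [-0.0015,-0.001,0.072,0,0,0,-1],
    [-0.0015,-0.001,0.072,0,0,0,-1],
    [-0.0015,-0.001,0.072,0,0,0,-1],
    [-0.0015,-0.001,0.072,0,0,0,-1],
    [-0.0015,-0.001,0.072,0,0,0,-1],
    [-0.0015,-0.001,0.072,0,0,0,-1],
  ],
)

```text
time_s: 3.8
ee_pos: [0.5958, 0.2221, 0.0814]
eef_rot: [[0.719, 0.695, 0.004], [0.695, -0.719, 0.001], [0.003, 0.002, -1.0]]
contact_force: [-0.0, -1.1, 5.8]
grip_width: 0.0125
```

```bash
python3 - <<'E'
from h import *
delta([.5955,.222,.08],44.1)
f,o=grab('wrist','w3')
E
```

```text
t 3.8 pos [0.5958 0.2221 0.0814] yaw 44.06 F [-0.  -1.1  5.8] T [-0.21  0.17  0.04] w 0.0125 q7 -0.05
d [-0.0003 -0.0002  0.0014] r [ 0.12 -0.19 -0.04]
```

View pics/w3.png

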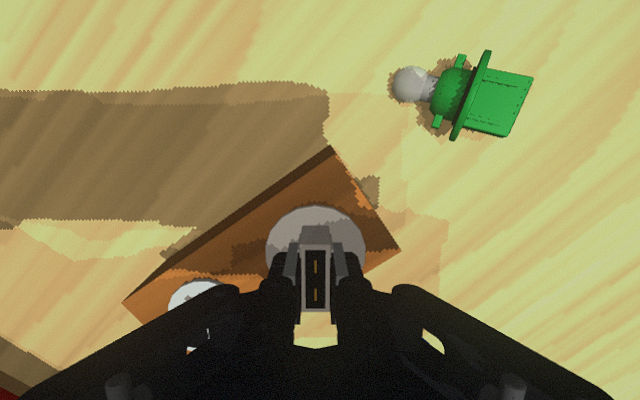

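servo_tool(
  targets=[
    [0,0,-0.02,0,0,0,-1],
    [0,0,-0.05,0,0,0,-1],
    [0,0,-0.08,0,0,0,-1],
    [0,0,-0.11,0,0,0,-1],
    [0,0,-0.14,0,0,0,-1],
    [0,0,-0.17,0,0,0,-1],
    [0,0,-0.17,0,0,0,-1],
    [0,0,-0.17,0,0,0,-1],
  ],
)

```text
time_s: 4.52
ee_pos: [0.5958, 0.2226, 0.2531]
eef_rot: [[0.719, 0.695, 0.007], [0.695, -0.719, 0.002], [0.006, 0.003, -1.0]]
contact_force: [-0.8, 0.4, -1.1]
grip_width: 0.0128
```

```bash
python3 - <<'E'
from h import *
delta([.514,-.1,.26],92.7)
f,o=grab('wrist','w4')
f,o=grab('top','top4')
a=cv2.imread('pics/top4.png')[180:290,190:440]
cv2.imwrite('pics/top4c.png',cv2.convertScaleAbs(cv2.resize(a,None,fx=3.2,fy=3.2,interpolation=cv2.INTER_CUBIC),alpha=1.6))
E
```

```text
t 4.52 pos [0.5958 0.2226 0.2531] yaw 44.06 F [-0.8  0.4 -1.1] T [-0.02  0.03  0.01] w 0.0128 q7 0.05
d [-0.2831  0.1749 -0.0082] r [  0.33  -0.26 -48.64]
```

View pics/w4.png

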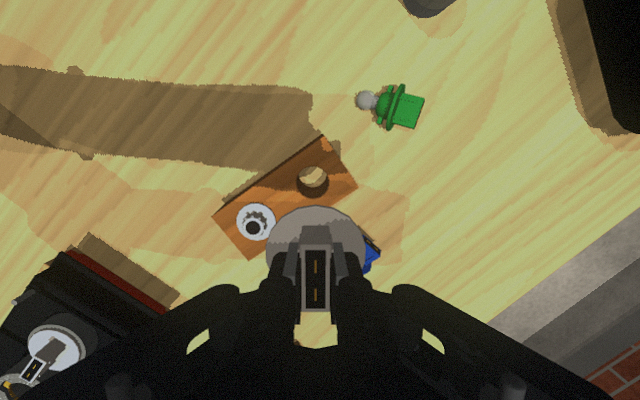

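View pics/top4c.png

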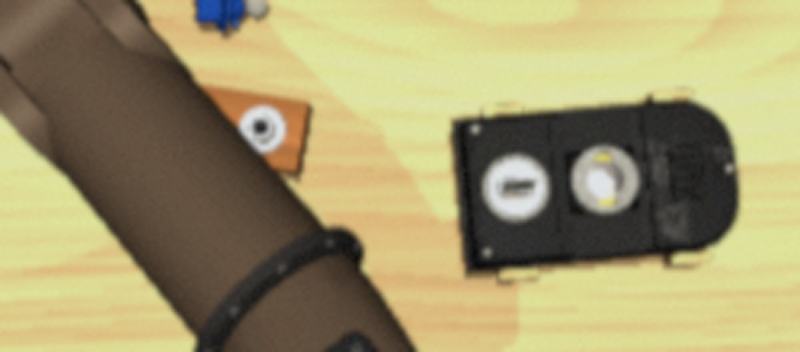

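Holder lifted, stand hole empty, round holder still at (256,222). Moving to hover beside the port, jaws at the insertion angle, with the port visible.

```bash
python3 -c "
from h import *
delta([.574,-.188,.26],92.7)"
```

```text
t 4.62 pos [0.5948 0.2215 0.2503] yaw 44.06 F [-0.8 -1.3 -0.8] T [-0.03 -0.05 -0.07] w 0.0126 q7 0.05
d [-0.2997  0.2798 -0.0097] r [  0.14  -0.05 -48.64]
```

servo_tool(
  targets=[
    [-0.3,0.28,-0.01,0,0,-48.6,-1],
    [-0.3,0.28,-0.01,0,0,-48.6,-1],
    [-0.3,0.28,-0.01,0,0,-48.6,-1],
    [-0.3,0.28,-0.01,0,0,-48.6,-1],
    [-0.3,0.28,-0.01,0,0,-48.6,-1],
    [-0.3,0.28,-0.01,0,0,-48.6,-1],
    [-0.3,0.28,-0.01,0,0,-48.6,-1],
    [-0.3,0.28,-0.01,0,0,-48.6,-1],
    [-0.3,0.28,-0.01,0,0,-48.6,-1],
    [-0.3,0.28,-0.01,0,0,-48.6,-1],
    [-0.3,0.28,-0.01,0,0,-48.6,-1],
    [-0.3,0.28,-0.01,0,0,-48.6,-1],
  ],
)

```text
time_s: 5.62
ee_pos: [0.5725, -0.1917, 0.258]
eef_rot: [[-0.041, 0.999, -0.001], [0.999, 0.041, 0.0], [0.0, -0.001, -1.0]]
contact_force: [0.5, 1.3, -0.9]
grip_width: 0.0129
```

servo_tool(
  targets=[
    [0,0,0,0,0,0,-1],
    [0,0,0,0,0,0,-1],
    [0,0,0,0,0,0,-1],
  ],
)

```text
time_s: 5.87
ee_pos: [0.5724, -0.1903, 0.2575]
eef_rot: [[-0.043, 0.999, -0.002], [0.999, 0.043, 0.001], [0.001, -0.002, -1.0]]
contact_force: [1.4, 0.1, -1.0]
grip_width: 0.0126
```

```bash
python3 - <<'E'
from h import *
delta([.574,-.188,.26],92.7)
f,o=grab('wrist','w5')
E
```

```text
t 5.87 pos [ 0.5724 -0.1903  0.2575] yaw 92.46 F [ 1.4  0.1 -1. ] T [-0.02  0.03 -0.  ] w 0.0126 q7 1.51
d [ 0.0023  0.0017 -0.0025] r [-0.1  -0.06 -0.24]
```

View pics/w5.png

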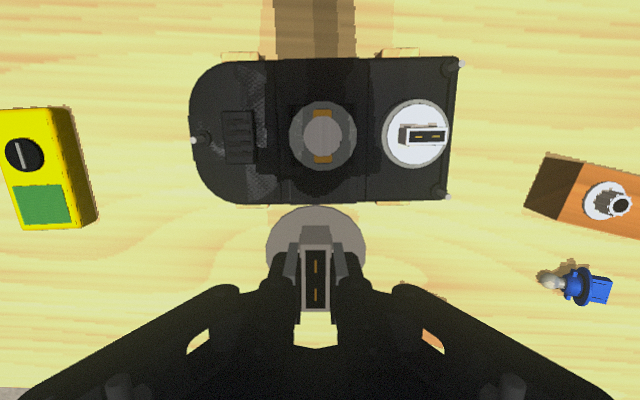

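```bash
python3 - <<'E'
from h import *
f,o=load('w5')
a=np.ascontiguousarray(f['pixels'][:,:,::-1])
b=cv2.convertScaleAbs(cv2.resize(a[80:260,250:470],None,fx=3.6,fy=3.6,interpolation=cv2.INTER_CUBIC),alpha=1.5); cv2.imwrite('pics/w5c.png',b)
E
```

```text
(no output)
```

View pics/w5c.png

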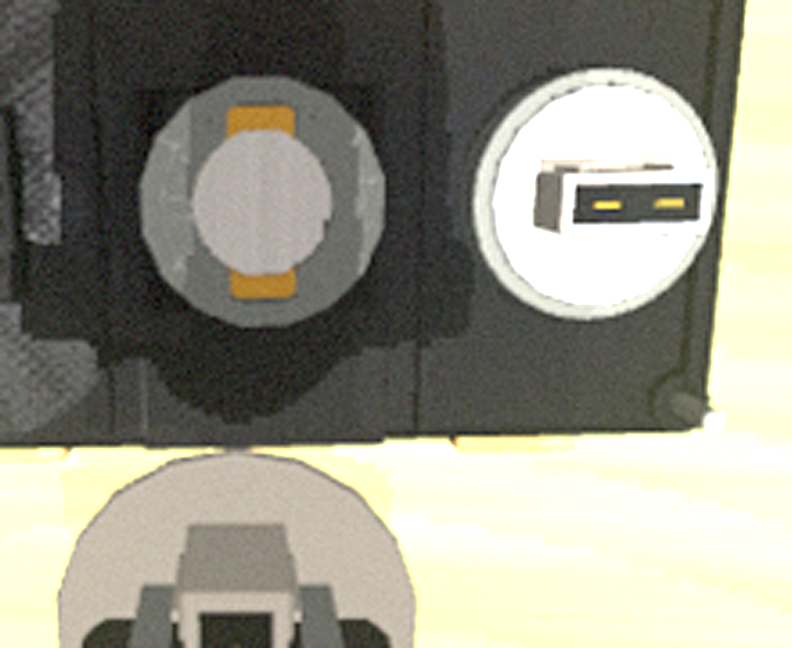

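```bash
python3 - <<'E'
from h import *
f,o=load('w5')
c=lambda p:(np.array(p,float)+.5)/3.6-.5+[250,80]
print(f['distortion'])
L=ray(f,[c(p) for p in[(140,201),(385,201),(262.5,75),(262.5,327)]],.115,o); print('collar',L.round(4),L[:2].mean(0),L[2:].mean(0),np.linalg.norm(L[0]-L[1]),np.linalg.norm(L[2]-L[3]))
N=ray(f,[c(p) for p in[(228,105),(295,105),(295,298),(230,298)]],.115,o); print('notch',N.round(4),N.mean(0));d=N[:2].mean(0)-N[2:].mean(0);print(np.degrees(np.arctan2(d[1],d[0])),np.linalg.norm(d))
M=ray(f,[c(p) for p in[(473,193),(719,193),(596,67),(596,320)]],.115,o); print('other',M.mean(0)); d=M.mean(0)-L.mean(0); print(np.linalg.norm(d),np.degrees(np.arctan2(d[1],d[0])))
# held flange edges, at z = tcp-8.4+4 mm
z=o['ee_pos'][2]-.0044
H=ray(f,[c(p) for p in[(58,605),(414,605),(236,454)]],z,o); print('held',H.round(4),'tcp',o['ee_pos'])
# grip top corners: from full picture
G=ray(f,[(301,250),(331,250),(331,311),(301,311)],o['ee_pos'][2]+.0216,o); print(G.round(4),G.mean(0))
E
python3 - <<'E'
import cv2
import os; os.chdir('.')
a=cv2.imread('pics/w5.png')[200:330,250:380]; cv2.imwrite('pics/w5d.png',cv2.convertScaleAbs(cv2.resize(a,None,fx=5,fy=5,interpolation=cv2.INTER_CUBIC),alpha=1.4))
E
```

```text
[0.00524853 0.         0.         0.         0.        ]
collar [[ 0.5195 -0.2162  0.115 ]
 [ 0.5168 -0.1534  0.115 ]
 [ 0.4876 -0.1863  0.115 ]
 [ 0.5507 -0.1832  0.115 ]] [ 0.51815113 -0.18480941  0.115     ] [ 0.51912922 -0.1847643   0.115     ] 0.06289755815885567 0.0631473810461459
notch [[ 0.4951 -0.1946  0.115 ]
 [ 0.4943 -0.1778  0.115 ]
 [ 0.5426 -0.175   0.115 ]
 [ 0.5434 -0.1921  0.115 ]] [ 0.51885391 -0.18490315  0.115     ]
-176.84749544843956 0.04835895631543645
other [ 0.51306673 -0.09948595  0.115     ]
0.08548279190256597 93.7383162528254
held [[ 0.5708 -0.2158  0.2531]
 [ 0.5686 -0.1634  0.2531]
 [ 0.5466 -0.1906  0.2531]] tcp [ 0.57235903 -0.19033034  0.25747225]
[[ 0.5596 -0.1963  0.2791]
 [ 0.5591 -0.1832  0.2791]
 [ 0.5899 -0.1814  0.2791]
 [ 0.5905 -0.1954  0.2791]] [ 0.57477568 -0.18905873  0.27907225]
```

View pics/w5d.png

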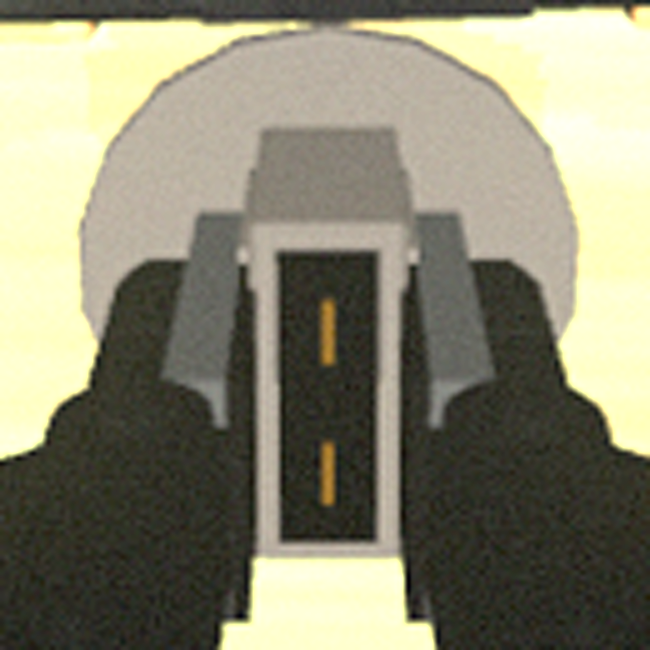

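```bash
python3 - <<'E'
from h import *
f,o=load('top0')
c=lambda p:(np.array(p,float)+.5)/3.3-.5+[190,150]
print('holder flange',ray(f,[c((186,217))],.077),'port',ray(f,[c((623.5,285))],.115),'other',ray(f,[c((532,292))],.117))
f,o=load('side0')
c=lambda p:(np.array(p,float)+.5)/4-.5+[250,140]
print('side: holder flange',ray(f,[c((189,98))],.077),'port',ray(f,[c((206,358))],.115))
delta([.517,-.186,.18],93.4)
E
```

```text
holder flange [[0.59434075 0.21904775 0.077     ]] port [[ 0.51703465 -0.18684896  0.115     ]] other [[ 0.51273572 -0.10258689  0.117     ]]
side: holder flange [[0.59596807 0.22081138 0.077     ]] port [[ 0.51944999 -0.18543515  0.115     ]]
t 5.92 pos [ 0.5725 -0.1903  0.2578] yaw 92.47 F [-0.1  0.5 -0.5] T [-0.03 -0.04 -0.  ] w 0.0129 q7 1.51
d [ 0.0066 -0.0552  0.0778] r [-0.07 -0.05 -0.93]
```

servo_tool(
  targets=[
    [0.0075,-0.054,0.0,0,0,-0.9,-1],
    [0.0075,-0.054,0.0,0,0,-0.9,-1],
    [0.0075,-0.054,0.04,0,0,-0.9,-1],
    [0.0075,-0.054,0.077,0,0,-0.9,-1],
    [0.0075,-0.054,0.077,0,0,-0.9,-1],
    [0.0075,-0.054,0.077,0,0,-0.9,-1],
    [0.0075,-0.054,0.077,0,0,-0.9,-1],
  ],
)

```text
time_s: 6.5
ee_pos: [0.5194, -0.1843, 0.1826]
eef_rot: [[-0.06, 0.998, 0.0], [0.998, 0.06, 0.001], [0.001, 0.0, -1.0]]
contact_force: [0.1, 0.3, 0.6]
grip_width: 0.0125
```

```bash
python3 - <<'E'
from h import *
delta([.518,-.185,.18],93.4)
f,o=grab('wrist','w6'); f,o=grab('side','side6')
a=cv2.imread('pics/side6.png')[150:280,240:380]; cv2.imwrite('pics/side6c.png',cv2.resize(a,None,fx=5,fy=4.6,interpolation=cv2.INTER_CUBIC))
E
```

```text
t 6.5 pos [ 0.5194 -0.1843  0.1826] yaw 93.44 F [0.1 0.3 0.6] T [-0.04  0.03  0.03] w 0.0125 q7 1.49
d [-0.0007 -0.0014  0.0026] r [ 0.03 -0.06  0.04]
```

View pics/w6.png

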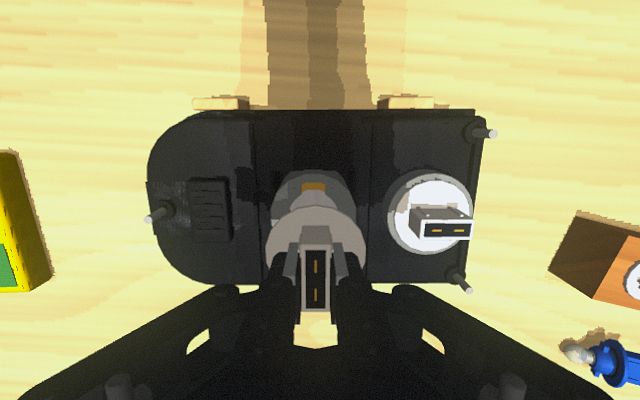

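View pics/side6c.png

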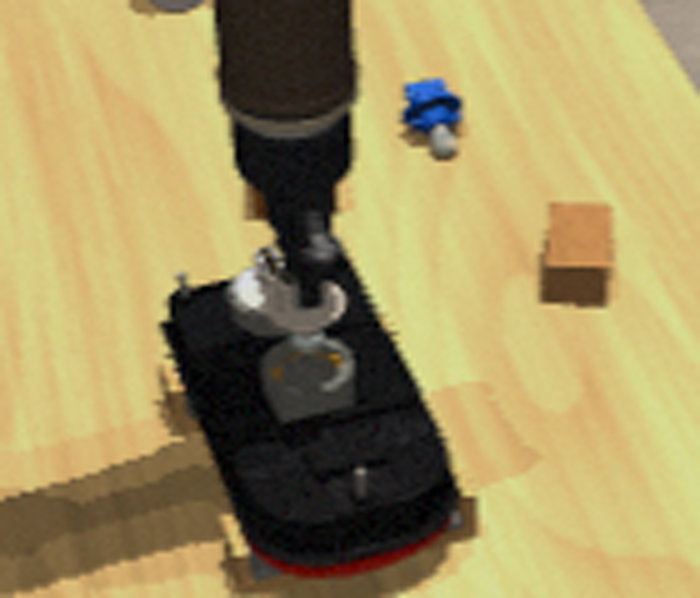

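servo_tool(
  targets=[
    [-0.0007,-0.0014,0.012,0,0,0,-1],
    [-0.0007,-0.0014,0.024,0,0,0,-1],
    [-0.0007,-0.0014,0.034,0,0,0,-1],
    [-0.0007,-0.0014,0.034,0,0,0,-1],
    [-0.0007,-0.0014,0.034,0,0,0,-1],
  ],
)

```text
time_s: 7.02
ee_pos: [0.5179, -0.1853, 0.1481]
eef_rot: [[-0.06, 0.998, 0.0], [0.998, 0.06, 0.001], [0.001, 0.0, -1.0]]
contact_force: [0.4, -0.5, -0.3]
grip_width: 0.0129
```

```bash
python3 - <<'E'
from h import *
delta([.518,-.185,.132],93.4)
f,o=grab('wrist','w7')
a=cv2.imread('pics/w7.png')[150:330,240:400]; cv2.imwrite('pics/w7c.png',cv2.convertScaleAbs(cv2.resize(a,None,fx=4,fy=3.3,interpolation=cv2.INTER_CUBIC),alpha=1.5))
E
```

```text
t 7.02 pos [ 0.5179 -0.1853  0.1481] yaw 93.42 F [ 0.4 -0.5 -0.3] T [-0.    0.03  0.  ] w 0.0129 q7 1.46
d [0.0002 0.0001 0.0161] r [ 0.01 -0.06  0.02]
```

View pics/w7c.png

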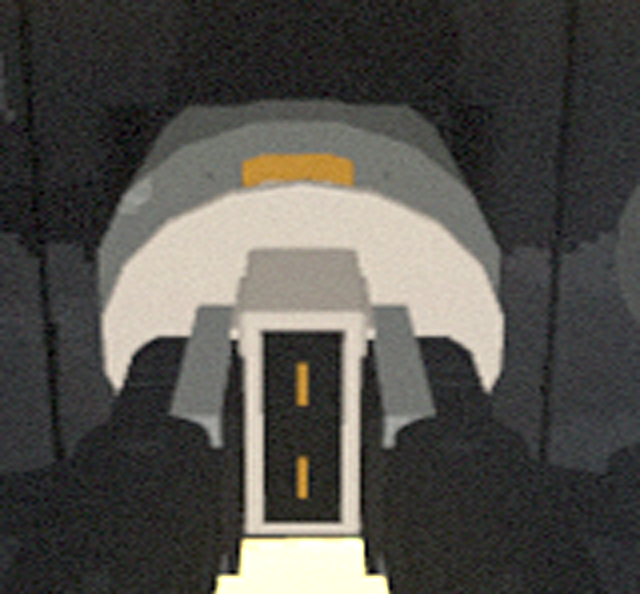

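servo_tool(
  targets=[
    [-0.0005,0,0.005,0,0,0,-1],
    [-0.0005,0,0.009,0,0,0,-1],
    [-0.0005,0,0.013,0,0,0,-1],
    [-0.0005,0,0.016,0,0,0,-1],
    [-0.0005,0,0.016,0,0,0,-1],
    [-0.0005,0,0.016,0,0,0,-1],
  ],
)

```text
time_s: 7.57
ee_pos: [0.5183, -0.1857, 0.1325]
eef_rot: [[-0.06, 0.998, 0.001], [0.998, 0.06, 0.001], [0.001, 0.001, -1.0]]
contact_force: [0.3, -0.0, 0.1]
grip_width: 0.0128
```

```bash
python3 -c "
from h import *
delta([.518,-.185,.1245],93.4)"
```

```text
t 7.57 pos [ 0.5183 -0.1857  0.1325] yaw 93.42 F [ 0.3 -0.   0.1] T [-0.03  0.06 -0.02] w 0.0128 q7 1.44
d [ 0.0007 -0.0003  0.008 ] r [ 0.05 -0.05  0.02]
```

servo_tool(
  targets=[
    [0,0,0.002,0,0,0,-1],
    [0,0,0.004,0,0,0,-1],
    [0,0,0.006,0,0,0,-1],
    [0,0,0.0075,0,0,0,-1],
    [0,0,0.0075,0,0,0,-1],
    [0,0,0.0075,0,0,0,-1],
  ],
)

```text
time_s: 8.07
ee_pos: [0.5187, -0.1857, 0.1255]
eef_rot: [[-0.06, 0.998, 0.002], [0.998, 0.06, 0.001], [0.0, 0.002, -1.0]]
contact_force: [-1.2, -0.7, 7.3]
grip_width: 0.0126
```

```bash
python3 -c "
from h import *
delta([.518,-.185,.1235],93.4)"
```

```text
t 8.07 pos [ 0.5187 -0.1857  0.1255] yaw 93.42 F [-1.2 -0.7  7.3] T [0.02 0.31 0.  ] w 0.0126 q7 1.43
d [ 0.0007 -0.0007  0.002 ] r [ 0.1  -0.03  0.02]
```

servo_tool(
  targets=[
    [0,0,0.001,0,0,5,-1],
    [0,0,0.001,0,0,10,-1],
    [0,0,0.001,0,0,16,-1],
    [0,0,0.001,0,0,22,-1],
    [0,0,0.001,0,0,28,-1],
    [0,0,0.001,0,0,34,-1],
    [0,0,0.001,0,0,40,-1],
    [0,0,0.001,0,0,45,-1],
    [0,0,0.001,0,0,45,-1],
  ],
)

```text
time_s: 8.82
ee_pos: [0.5198, -0.1857, 0.1255]
eef_rot: [[0.668, 0.744, 0.004], [0.744, -0.668, -0.0], [0.002, 0.003, -1.0]]
contact_force: [0.2, -0.5, 6.9]
grip_width: 0.0131
```

```bash
python3 -c "
from h import *
delta([.518,-.185,.1235],3.4)"
```

```text
t 8.82 pos [ 0.5198 -0.1857  0.1255] yaw 48.11 F [ 0.2 -0.5  6.9] T [ 0.07  0.07 -0.07] w 0.0131 q7 0.76
d [-0.0007 -0.0018  0.0019] r [ 0.12 -0.2  44.71]
```

servo_tool(
  targets=[
    [0,-0.0005,0.001,0,0,6,-1],
    [-0.0005,-0.001,0.001,0,0,12,-1],
    [-0.0005,-0.001,0.001,0,0,18,-1],
    [-0.0005,-0.001,0.001,0,0,24,-1],
    [-0.0005,-0.001,0.001,0,0,30,-1],
    [-0.0005,-0.001,0.001,0,0,35,-1],
    [-0.0005,-0.001,0.001,0,0,39,-1],
    [-0.0005,-0.001,0.001,0,0,42,-1],
    [-0.0005,-0.001,0.001,0,0,42,-1],
  ],
)

```text
time_s: 9.57
ee_pos: [0.5188, -0.1854, 0.1252]
eef_rot: [[0.995, 0.103, 0.004], [0.103, -0.995, -0.001], [0.004, 0.002, -1.0]]
contact_force: [-2.9, 0.3, 9.9]
grip_width: 0.0128
```

```bash
python3 -c "
from h import *
delta([.518,-.185,.1235],3.4)
f,o=grab('wrist','w8')
a=cv2.imread('pics/w8.png')[120:360,200:440]; cv2.imwrite('pics/w8c.png',cv2.convertScaleAbs(cv2.resize(a,None,fx=2.5,fy=2.5,interpolation=cv2.INTER_CUBIC),alpha=1.5))"
```

```text
t 9.57 pos [ 0.5188 -0.1854  0.1252] yaw 5.94 F [-2.9  0.3  9.9] T [0.18 0.76 0.05] w 0.0128 q7 0.13
d [-0.0008 -0.0005  0.0017] r [ 0.08 -0.24  2.54]
```

View pics/w8c.png

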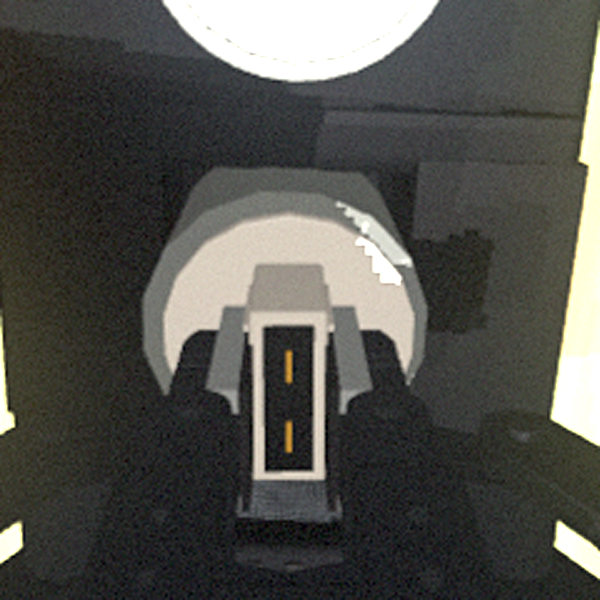

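servo_tool(
  targets=[
    [-0.0008,-0.0004,0.001,0,-0.2,1.5,-1],
    [-0.0008,-0.0004,0.001,0,-0.2,3,-1],
    [-0.0008,-0.0004,0.001,0,-0.2,4,-1],
    [-0.0008,-0.0004,0.001,0,-0.2,4,-1],
  ],
)

```text
time_s: 9.95
ee_pos: [0.518, -0.1852, 0.1251]
eef_rot: [[0.999, 0.036, 0.001], [0.036, -0.999, -0.002], [0.001, 0.002, -1.0]]
contact_force: [-3.8, -0.5, 11.2]
grip_width: 0.0126
```

```bash
python3 -c "
from h import *
delta([.518,-.185,.1235],3.4)"
```

```text
t 9.95 pos [ 0.518  -0.1852  0.1251] yaw 2.07 F [-3.8 -0.5 11.2] T [0.02 0.97 0.56] w 0.0126 q7 0.07
d [ 0.     -0.0002  0.0016] r [ 0.14 -0.05 -1.33]
```

servo_tool(
  targets=[
    [-0.0005,0,0.001,0,0,-1,-1],
    [-0.0005,0,0.002,0,0,-1,-1],
    [-0.0005,0,0.002,0,0,-1,-1],
    [-0.0005,0,0.002,0,0,-1,-1],
  ],
)

```text
time_s: 10.28
ee_pos: [0.5179, -0.1852, 0.1241]
eef_rot: [[0.999, 0.054, 0.002], [0.054, -0.999, -0.003], [0.002, 0.003, -1.0]]
contact_force: [-3.1, 0.8, 11.3]
grip_width: 0.0129
```

```bash
python3 -c "
from h import *
delta([.518,-.185,.1235],3.4)"
```

```text
t 10.28 pos [ 0.5179 -0.1852  0.1241] yaw 3.09 F [-3.1  0.8 11.3] T [0.22 0.73 0.14] w 0.0129 q7 0.08
d [ 0.0001 -0.0002  0.0006] r [ 0.18 -0.12 -0.31]
```

servo_tool(
  targets=[
    [-0.0005,0,0.001,0,0,0,-1],
    [-0.0005,0,0.0015,0,0,0,-1],
    [-0.0005,0,0.0015,0,0,0,-1],
    [-0.0005,0,0.0015,0,0,0,-1],
  ],
)

```text
time_s: 10.62
ee_pos: [0.5179, -0.1852, 0.1238]
eef_rot: [[0.999, 0.054, 0.004], [0.054, -0.999, -0.004], [0.003, 0.004, -1.0]]
contact_force: [-2.5, 0.8, 13.8]
grip_width: 0.0126
```

```bash
python3 -c "
from h import *
delta([.518,-.185,.1235],3.4)"
```

```text
t 10.62 pos [ 0.5179 -0.1852  0.1238] yaw 3.12 F [-2.5  0.8 13.8] T [0.27 0.86 0.21] w 0.0126 q7 0.08
d [ 0.0001 -0.0002  0.0003] r [ 0.23 -0.19 -0.29]
```

servo_tool(
  targets=[
    [0,0,0.001,0.2,-0.2,0.3,-1],
    [0,0,0.002,0.2,-0.2,0.5,-1],
    [0,0,0.002,0.2,-0.2,0.5,-1],
    [0,0,0.002,0.2,-0.2,0.5,-1],
  ],
)

```text
time_s: 10.95
ee_pos: [0.518, -0.1853, 0.1233]
eef_rot: [[0.999, 0.046, 0.0], [0.046, -0.999, -0.002], [0.0, 0.002, -1.0]]
contact_force: [-6.4, 0.8, 19.5]
grip_width: 0.0127
```

```bash
python3 -c "
from h import *
delta([.518,-.185,.1235],3.4)
f,o=grab('side','side9'); f,o=grab('wrist','w9')
a=cv2.imread('pics/side9.png')[170:280,250:360]; cv2.imwrite('pics/side9c.png',cv2.convertScaleAbs(cv2.resize(a,None,fx=5.4,fy=5.4,interpolation=cv2.INTER_CUBIC),alpha=1.3))
a=cv2.imread('pics/w9.png')[120:360,200:440]; cv2.imwrite('pics/w9c.png',cv2.convertScaleAbs(cv2.resize(a,None,fx=2.5,fy=2.5,interpolation=cv2.INTER_CUBIC),alpha=1.5))"
```

```text
t 10.95 pos [ 0.518  -0.1853  0.1233] yaw 2.66 F [-6.4  0.8 19.5] T [0.25 1.48 0.38] w 0.0127 q7 0.07
d [-0.     -0.0003 -0.0002] r [ 0.09 -0.02 -0.74]
```

View pics/side9c.png

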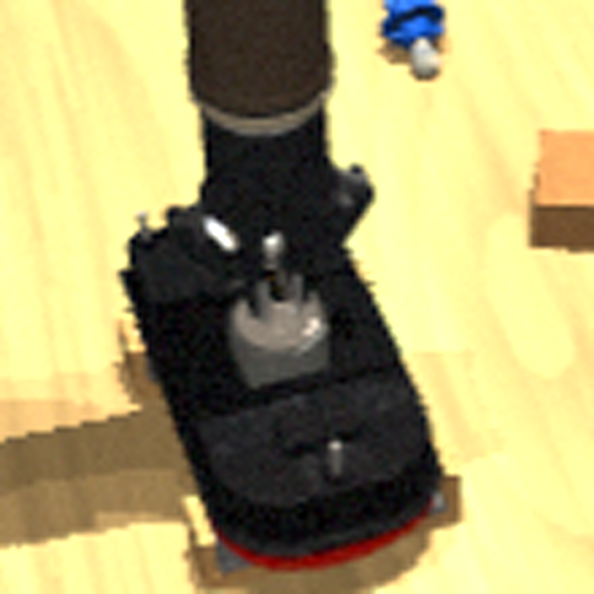

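View pics/w9c.png

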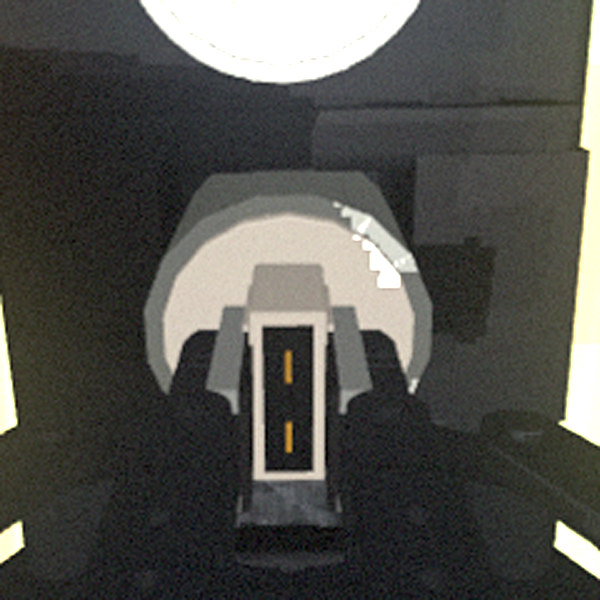

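servo_tool(
  targets=[
    [-0.0005,0,0.001,0,0.1,0.3,-1],
    [-0.001,0,0.0013,0,0.1,0.5,-1],
    [-0.001,0,0.0013,0,0.1,0.5,-1],
    [-0.001,0,0.0013,0,0.1,0.5,-1],
  ],
)

```text
time_s: 11.38
ee_pos: [0.5179, -0.1853, 0.1234]
eef_rot: [[0.999, 0.039, 0.004], [0.039, -0.999, -0.003], [0.004, 0.003, -1.0]]
contact_force: [-2.8, -0.3, 14.0]
grip_width: 0.0129
```

```bash
python3 -c "
from h import *
delta([.518,-.185,.1235],3.4)"
```

```text
t 11.38 pos [ 0.5179 -0.1853  0.1234] yaw 2.22 F [-2.8 -0.3 14. ] T [0.2  0.72 0.46] w 0.0129 q7 0.07
d [ 0.0001 -0.0003 -0.0001] r [ 0.16 -0.24 -1.18]
```

servo_tool(
  targets=[
    [0,0,0.001,0.1,-0.1,-0.5,-1],
    [0,0,0.0018,0.1,-0.1,-0.5,-1],
    [0,0,0.0018,0.1,-0.1,-0.4,-1],
    [0,0,0.0018,0.1,-0.1,-0.4,-1],
    [0,0,0.0018,0.1,-0.1,-0.4,-1],
  ],
)

```text
time_s: 11.8
ee_pos: [0.518, -0.1852, 0.1233]
eef_rot: [[0.999, 0.047, 0.003], [0.047, -0.999, -0.002], [0.003, 0.002, -1.0]]
contact_force: [-7.4, 1.0, 21.3]
grip_width: 0.0128
```

```bash
python3 -c "
from h import *
delta([.518,-.185,.1235],3.4)"
```

```text
t 11.8 pos [ 0.518  -0.1852  0.1233] yaw 2.67 F [-7.4  1.  21.3] T [0.3  1.82 0.38] w 0.0128 q7 0.07
d [-0.     -0.0002 -0.0002] r [ 0.13 -0.17 -0.73]
```

servo_tool(
  targets=[
    [-0.0005,0,0.0015,0,0,0,-1],
    [-0.0005,0,0.0015,0,0,0,-1],
    [-0.0005,0,0.0015,0,0,0,-1],
    [-0.0005,0,0.0015,0,0,0,-1],
  ],
)

```text
time_s: 12.13
ee_pos: [0.518, -0.1853, 0.1233]
eef_rot: [[0.999, 0.047, 0.004], [0.047, -0.999, -0.003], [0.004, 0.003, -1.0]]
contact_force: [-5.4, 1.0, 17.6]
grip_width: 0.0127
```

```bash
python3 -c "
from h import *
delta([.518,-.185,.1235],3.4)"
```

```text
t 12.13 pos [ 0.518  -0.1853  0.1233] yaw 2.71 F [-5.4  1.  17.6] T [0.27 1.28 0.32] w 0.0127 q7 0.07
d [ 0.     -0.0003 -0.0002] r [ 0.19 -0.24 -0.69]
```

```bash
python3 -c "
from h import *
f,o=grab('top','top10'); f,o=grab('wrist','w10')
for i in range(6): eyes.grab_frame('side')
delta([.518,-.185,.1235],3.4)
a=cv2.imread('pics/top10.png')[100:290,130:520]; cv2.imwrite('pics/top10c.png',cv2.convertScaleAbs(cv2.resize(a,None,fx=2,fy=2,interpolation=cv2.INTER_CUBIC),alpha=1.6))
a=cv2.imread('pics/w10.png'); cv2.imwrite('pics/w10c.png',cv2.convertScaleAbs(a,alpha=1.6))"
```

```text
t 12.53 pos [ 0.518  -0.1853  0.1233] yaw 2.71 F [-4.2  0.7 18. ] T [0.33 1.3  0.34] w 0.0129 q7 0.07
d [ 0.     -0.0003 -0.0002] r [ 0.19 -0.24 -0.69]
```

View pics/top10c.png

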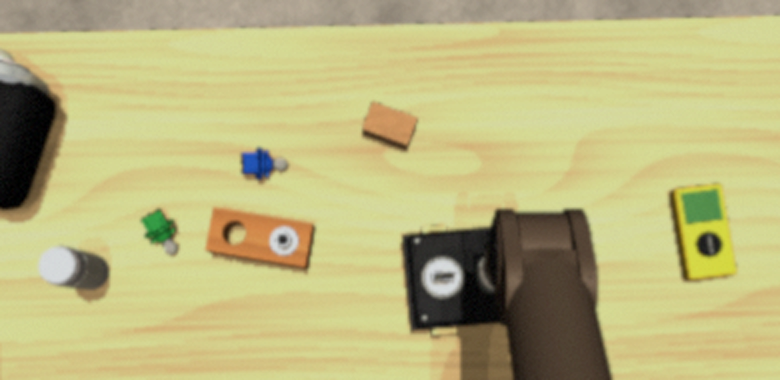

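View pics/w10c.png

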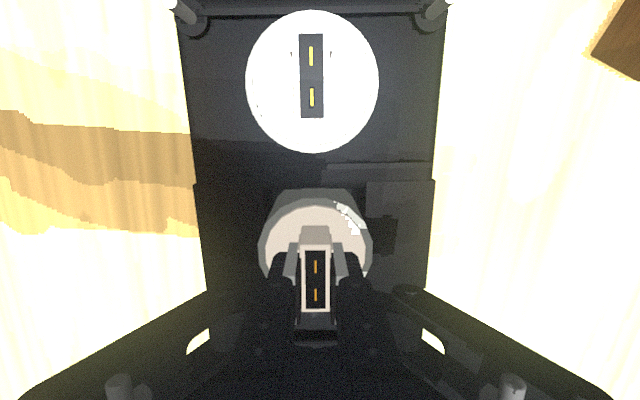

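The held grip at (316,280) is in line with the grip already locked in at (312,75), and the flange sits on the collar. In the top view the bystanders are where they were. The push is steady at about 18 N, so I'm handing in.

```bash
python3 -c "
from plant import ctrl
print(ctrl.sign_off())"
```

```text
the job is handed in; nothing more can be done
None
```

The white rectangular-gripped holder is in the lamp's empty port, turned clockwise to the stop. The gripper is still gripping it and pressing it fully home. I handed the job in at about 12.5 s of the 56 s allowed.

**Seating:** the tool height settled at 123.3 mm. That matches the 123.4 mm I worked out for fully home from the grasp height and the spring force. Near the end the push rose from 14 to 21 N with only about 0.1 mm of movement, so the flange is on the solid collar.

**Turn:** the gripper turned about 90.7° from the insertion angle and rests lightly on the stop, at about 0.3 N m. In the wrist picture the grip lines up with the one already locked in.

**Push:** it held at 17.6 to 18 N in the last readings. It briefly reached 21 N while I was seating the holder.

**Other things:** in the last top picture the round-gripped holder, spray can, carton and meter look unmoved. I judged that by eye and did not measure it.

**Less than ideal:** a side force of about 4 to 5 N remains, and the tool leans about 0.3°.

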